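# Find the tin that rattles and hold it out over the reject tray

### The job

One of the three look-alike black-lidded spice tins has something loose inside. Lift the tins well clear of the worktop one after another and shake them forward and back, three times or more each, to find the one that rattles; any silent tin you picked up goes back upright on the bare worktop. Hold the rattling tin out still over the middle of the red tray, about 10 cm up and tipped about 30 degrees forward or back so that the loose lump lies against its side, and finish while still holding it there; leave the mug and the cork-stoppered jar where they are.

Things in the scene. Friction and masses are not known exactly. Their poses are not given: they have to be found in the camera images.
- tin_1_mid (a point): one of three look-alike sealed spice tins (dark body, red bands, black lid): rigid cylinder 55 mm across, 72 mm high, 0.4 to 0.7 kg; weight does not tell them apart. The point is its centre, 36 mm above the base; z up. Starts upright on the worktop, its x axis within 0.3 rad of straight ahead; any of the three may rattle. Grip across the body, from above
- tin_2_mid (a point): one of three look-alike sealed spice tins (dark body, red bands, black lid): rigid cylinder 55 mm across, 72 mm high, 0.4 to 0.7 kg; weight does not tell them apart. The point is its centre, 36 mm above the base; z up. Starts upright on the worktop, its x axis within 0.3 rad of straight ahead; any of the three may rattle. Grip across the body, from above
- tin_3_mid (a point): one of three look-alike sealed spice tins (dark body, red bands, black lid): rigid cylinder 55 mm across, 72 mm high, 0.4 to 0.7 kg; weight does not tell them apart. The point is its centre, 36 mm above the base; z up. Starts upright on the worktop, its x axis within 0.3 rad of straight ahead; any of the three may rattle. Grip across the body, from above
- tin_1_fill (a joint): place (m) of the 0.4 kg lump inside tin_1 along the tin's x; starts at 0, the middle. In one tin (any) it is loose: it slides along x only, from 0.6 m/s2 or 0.06 rad of tip on, strikes the walls at +-0.012 when the lifted tin is shaken along x, and stays where it stops; at a wall it adds a moment of +-0.045 Nm at the tool about the tin's y. In the other two it is wedged, within 0.003 of 0, and adds none
- tin_2_fill (a joint): place (m) of the 0.4 kg lump inside tin_2 along the tin's x; starts at 0, the middle. In one tin (any) it is loose: it slides along x only, from 0.6 m/s2 or 0.06 rad of tip on, strikes the walls at +-0.012 when the lifted tin is shaken along x, and stays where it stops; at a wall it adds a moment of +-0.045 Nm at the tool about the tin's y. In the other two it is wedged, within 0.003 of 0, and adds none
- tin_3_fill (a joint): place (m) of the 0.4 kg lump inside tin_3 along the tin's x; starts at 0, the middle. In one tin (any) it is loose: it slides along x only, from 0.6 m/s2 or 0.06 rad of tip on, strikes the walls at +-0.012 when the lifted tin is shaken along x, and stays where it stops; at a wall it adds a moment of +-0.045 Nm at the tool about the tin's y. In the other two it is wedged, within 0.003 of 0, and adds none
- tray: shallow square red tray with a white rim, 140 x 140 mm, rim 25 mm high, fixed to the worktop on the robot's left; origin at the centre of its underside, z up
- mug: white mug, 82 x 114 x 91 mm with its handle, at the far right; origin at the centre of its underside; bystander
- cork_jar: small cork-stoppered jar with orange-red content, 56 mm across, 111 mm high, behind the tins; origin at the centre of its underside; bystander
There are look-alikes about, which are no part of the job. What is shaped like the part that bears tin_1_mid but green is not meant.

How it is judged (in metres and radians):
On the way, in this order (a step that is already met when the one before it is completed fails the run):
1. the rattling tin, lifted clear, is shaken: its loose lump has struck the +x side (((height (world z) of tin_1_mid above 0.055 m and value of joint tin_1_fill above 0.008 m) or (height (world z) of tin_2_mid above 0.055 m and value of joint tin_2_fill above 0.008 m) or (height (world z) of tin_3_mid above 0.055 m and value of joint tin_3_fill above 0.008 m))).
2. the rattling tin, lifted clear, is shaken: its loose lump has struck the -x side (((height (world z) of tin_1_mid above 0.055 m and value of joint tin_1_fill below -0.008 m) or (height (world z) of tin_2_mid above 0.055 m and value of joint tin_2_fill below -0.008 m) or (height (world z) of tin_3_mid above 0.055 m and value of joint tin_3_fill below -0.008 m))).
3. the rattling tin, lifted clear, is shaken: its loose lump has struck the +x side again (((height (world z) of tin_1_mid above 0.055 m and value of joint tin_1_fill above 0.008 m) or (height (world z) of tin_2_mid above 0.055 m and value of joint tin_2_fill above 0.008 m) or (height (world z) of tin_3_mid above 0.055 m and value of joint tin_3_fill above 0.008 m))).
4. the rattling tin, lifted clear, is shaken: its loose lump has struck the -x side again (((height (world z) of tin_1_mid above 0.055 m and value of joint tin_1_fill below -0.008 m) or (height (world z) of tin_2_mid above 0.055 m and value of joint tin_2_fill below -0.008 m) or (height (world z) of tin_3_mid above 0.055 m and value of joint tin_3_fill below -0.008 m))).
At the end, for the whole second after the job is handed in: Rattling tin held by the fingers alone, still, tipped 0.25 to 0.8 rad with its lump against a side wall, its centre within 50 mm of the tray's centre from above and 80 to 240 mm above the worktop; the two others let go, at rest and upright (0.15 rad) on the bare worktop beside the tray (((horizontal distance between tin_1_mid and tray below 0.05 m and height (world z) of tin_1_mid between 0.08 and 0.24 m and angle between tin_1_mid's own z axis and vertical between 0.25 and 0.8 rad and linear speed of tin_1 below 0.03 m/s and contact force between tin_1 and the fingers above 1 N and (value of joint tin_1_fill above 0.008 m or value of joint tin_1_fill below -0.008 m) and contact force between tin_1 and tray below 0.1 N and contact force between tin_1 and mug below 0.1 N and contact force between tin_1 and cork_jar below 0.1 N and (angle between tin_2_mid's own z axis and vertical below 0.15 rad and height (world z) of tin_2_mid between 0.03 and 0.04 m and linear speed of tin_2 below 0.02 m/s and horizontal distance between tin_2_mid and tray above 0.085 m and contact force between tin_2 and the fingers below 0.1 N and contact force between tin_1 and tin_2 below 0.1 N) and (angle between tin_3_mid's own z axis and vertical below 0.15 rad and height (world z) of tin_3_mid between 0.03 and 0.04 m and linear speed of tin_3 below 0.02 m/s and horizontal distance between tin_3_mid and tray above 0.085 m and contact force between tin_3 and the fingers below 0.1 N and contact force between tin_1 and tin_3 below 0.1 N)) or (horizontal distance between tin_2_mid and tray below 0.05 m and height (world z) of tin_2_mid between 0.08 and 0.24 m and angle between tin_2_mid's own z axis and vertical between 0.25 and 0.8 rad and linear speed of tin_2 below 0.03 m/s and contact force between tin_2 and the fingers above 1 N and (value of joint tin_2_fill above 0.008 m or value of joint tin_2_fill below -0.008 m) and contact force between tin_2 and tray below 0.1 N and contact force between tin_2 and mug below 0.1 N and contact force between tin_2 and cork_jar below 0.1 N and (angle between tin_1_mid's own z axis and vertical below 0.15 rad and height (world z) of tin_1_mid between 0.03 and 0.04 m and linear speed of tin_1 below 0.02 m/s and horizontal distance between tin_1_mid and tray above 0.085 m and contact force between tin_1 and the fingers below 0.1 N and contact force between tin_2 and tin_1 below 0.1 N) and (angle between tin_3_mid's own z axis and vertical below 0.15 rad and height (world z) of tin_3_mid between 0.03 and 0.04 m and linear speed of tin_3 below 0.02 m/s and horizontal distance between tin_3_mid and tray above 0.085 m and contact force between tin_3 and the fingers below 0.1 N and contact force between tin_2 and tin_3 below 0.1 N)) or (horizontal distance between tin_3_mid and tray below 0.05 m and height (world z) of tin_3_mid between 0.08 and 0.24 m and angle between tin_3_mid's own z axis and vertical between 0.25 and 0.8 rad and linear speed of tin_3 below 0.03 m/s and contact force between tin_3 and the fingers above 1 N and (value of joint tin_3_fill above 0.008 m or value of joint tin_3_fill below -0.008 m) and contact force between tin_3 and tray below 0.1 N and contact force between tin_3 and mug below 0.1 N and contact force between tin_3 and cork_jar below 0.1 N and (angle between tin_1_mid's own z axis and vertical below 0.15 rad and height (world z) of tin_1_mid between 0.03 and 0.04 m and linear speed of tin_1 below 0.02 m/s and horizontal distance between tin_1_mid and tray above 0.085 m and contact force between tin_1 and the fingers below 0.1 N and contact force between tin_3 and tin_1 below 0.1 N) and (angle between tin_2_mid's own z axis and vertical below 0.15 rad and height (world z) of tin_2_mid between 0.03 and 0.04 m and linear speed of tin_2 below 0.02 m/s and horizontal distance between tin_2_mid and tray above 0.085 m and contact force between tin_2 and the fingers below 0.1 N and contact force between tin_3 and tin_2 below 0.1 N)))); the arm keeps its last pose, push and grip.
It fails at once if the mug or the cork-stoppered jar was shifted by more than 40 mm or tipped over (distance of any of mug, cork_jar from where it was at the start of the episode above 0.04 m or angle between any of mug, cork_jar's own z axis and vertical above 0.5 rad).
It fails at once if a spice tin was tipped over on the worktop ((angle between tin_1_mid's own z axis and vertical above 1.2 rad and height (world z) of tin_1_mid below 0.04 m) or (angle between tin_2_mid's own z axis and vertical above 1.2 rad and height (world z) of tin_2_mid below 0.04 m) or (angle between tin_3_mid's own z axis and vertical above 1.2 rad and height (world z) of tin_3_mid below 0.04 m)).
It also fails if it takes over 72 s, if anything falls off the work surface, if the arm or the gripper's body presses on something with over 40 N, if the wrist force passes 120 N, or if a joint passes its speed limit or range.

### The arm

A 6-joint arm with a two-finger parallel gripper is mounted at the origin on a cart in front of the work surface, level with it; the furniture and walls round the work are solid. World frame = base frame: x ahead of the robot, y to its left, z up, the work surface at z = 0. Lengths are in mm, angles in rad, forces in N, time in s.
With the tool pointing down it reaches from about 350 to 875 mm from the base axis. Payload 4.2 kg.
Tool frame: the origin (TCP) lies midway between the tips of the shut fingers; the grasp point (between the pads) lies 19 mm behind it; z points along the fingers, y is the line along which they close (so a half turn about z gives the same grasp; the last joint's range is limited). The gripper opens to 85 mm and grips with 20 to 120 N. Pads are 22 mm wide; open, the fingers measure 114 mm over their backs; the gripper's body (76 mm by 85 mm) begins 54 mm behind the grasp point. The pads swing forward as they close: fully open they stand 13 mm farther back than shut.
Start: joints at [-0.845, 0.385, 0.008, 0, -1.194, -0.259], TCP at [281.28, -558.104, 201.712] pointing down, gripper open.
Joint ranges: [-3.14, 3.14], [-1.21, 2.06], [-1.07, 1.41], [-3.16, 2.05], [-2.99, -0.16], [-3.1, 3.1]. Speed limits (rad/s): [2.79, 2.79, 3.14, 3.14, 3.14, 3.14].

### API

Orientations are given as a unit quaternion [x, y, z, w].
In Python, from bench import arm gives the robot as it stands. The module is installed in compiled form; this text tells all that it offers.
- The arm moves only by the shell command python3 -m handwheel 'ROWS' [OPENING]. ROWS is JSON, a list of rows, each an object of numbers: "x", "y", "z": the shift along the world's x, y, z each as a share of 20 cm, from -1 to 1; "ax", "ay", "az": the turn, a rotation vector about the world's x, y, z each as a share of 90 degrees, from -1 to 1. In form: [{"x": .., "y": .., "z": .., "ax": .., "ay": .., "az": ..}, ...]. A call has exactly 8 rows; each row shifts and turns the commanded pose from where the row before left it; what a row does not reach is not made up. A row lasts 1/10 s, in which the tool goes at most 50 mm and 8.59 degrees, less where a joint would pass 70% of its speed; a pose out of reach is approached as far as the arm can. A call with a number of a shift or a turn outside -1 to 1 is refused whole. A call with a gripper value outside its range is refused whole. OPENING is the opening, from -1 (shut) to 1 (fully open), set as the call begins (- or left out, the last holds). The fingers move at their own pace and stop on an object; the grip force is fixed at half the most. Time passes only in rows, so rows that do not move let the fingers close, or fill a call up. It gives the time, the measured TCP pose, the force, the opening and the grip force at its end, in the units of the state.
- arm.read_state(): the state, without advancing time (a new reading comes with each control period).
- arm.get_image(name): name is "scene" or "top"; returns the picture (480x640x3 uint8, red, green, blue); there is no depth.
- arm.camera_params(name): a dict with "K" (3x3 intrinsics, pixels), "position" and "orientation" of the camera in the world. Camera axes: x right, y down, z forward; pixel columns grow to the right and rows downward; lengths in mm; the calibration is good to about 2 mm. A picture is of the moment at which its call begins. camera_params takes no time and is no camera call.
- arm.job_done(): hands the job in; it is judged then, once.
The state is a dict: "clock": time; "joints": joint angles; "joint_vel": joint speeds; "joint_efforts": joint torques, N m; "position": TCP position; "ee_rot": TCP orientation; "contact_force": force on the tool from outside, world axes, zero at the start; "wrist_torque": the same for the moment, N m; "gripper_width": finger opening in mm; "grasp_force": force on a finger pad.
Only numpy, scipy, OpenCV 4.12 (cv2) and the standard library are available. Lean on these libraries where they do the work, as an engineer would, in place of code of your own. Each camera call takes 0.05 s, during which the arm holds its last target. There are 200 camera calls.

## Working session

There is one attempt and no reset: what is moved stays moved. The work goes in short steps, Python scripts to look and compute and a shell command to move; the robot and the scene stay as the last step left them, time stands still between calls to the robot, and variables do not carry over. Pictures are saved under pics/ and viewed, at most 10 in all, crops included, and the job is handed in when it is done.

```bash
mkdir -p pics
python3 - <<'E'
from bench import arm
import cv2
s=arm.read_state();print(s)
for n in("scene","top"):
    cv2.imwrite(f"pics/{n}0.png",arm.get_image(n)[:,:,::-1]);print(arm.camera_params(n))
E
```

```text
{'clock': 0.0, 'joints': array([-8.45393750e-01,  3.85567224e-01,  6.59445496e-03, -5.37563654e-04,
       -1.19400971e+00, -2.58629933e-01]), 'joint_vel': array([-0.00034455,  0.00063773, -0.00159587,  0.00136029,  0.00034052,
       -0.0006687 ]), 'joint_efforts': array([ 1.13855181e-04, -3.92291343e+01,  1.88400078e+01,  4.18603733e+00,
       -4.59898612e-03, -1.11255679e-05]), 'position': array([ 280.98821177, -557.52244058,  200.59723309]), 'ee_rot': array([-2.31176733e-01,  9.72911127e-01,  1.08143481e-03, -2.96188275e-04]), 'contact_force': array([-0.00288572, -0.1161792 , -0.08411909]), 'wrist_torque': array([0.01903049, 0.0081601 , 0.0171821 ]), 'grasp_force': 0.0, 'gripper_width': 85.32378744616756}
{'K': array([[492.61315988,   0.        , 316.70908735],
       [  0.        , 492.61315988, 245.18326049],
       [  0.        ,   0.        ,   1.        ]]), 'position': array([143.69500721, 726.69001439, 766.75990276]), 'orientation': array([-0.20862314,  0.87849472, -0.41655518,  0.10585458])}
{'K': array([[575.78282475,   0.        , 325.31183045],
       [  0.        , 575.78282475, 238.72446247],
       [  0.        ,   0.        ,   1.        ]]), 'position': array([ 448.54267742,  -66.62447967, 1421.41021792]), 'orientation': array([ 0.70729269, -0.70611163,  0.02461766, -0.02318168])}
```

View pics/top0.png

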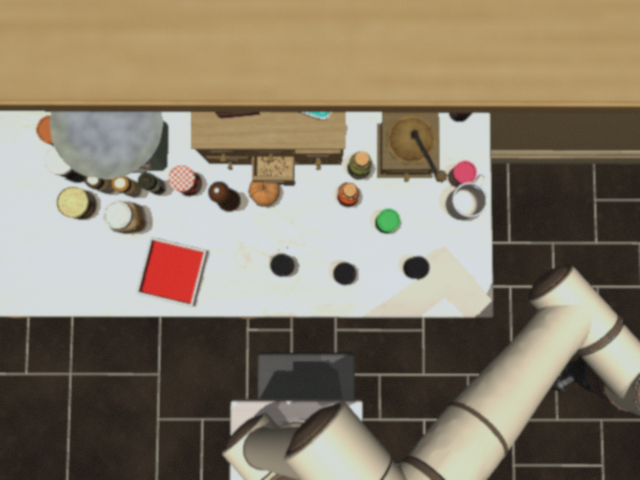

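View pics/scene0.png

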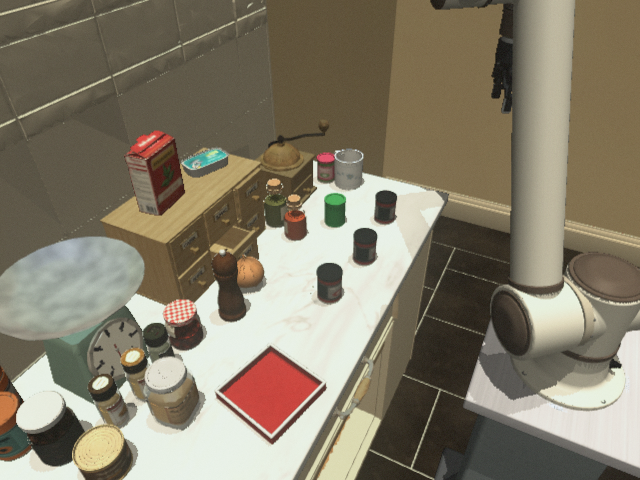

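The three black lids in the top view are at (283,265), (344,273) and (416,267). Possible look-alikes are the green tin at (388,221), the dark cap at (150,183) and the white-lidded dark jar at (50,160 top; 47,425 scene), which I rule out by colour. The tray is at (173,272), the mug at (466,202) and the cork jar at (347,195). I'll measure these and check them in one crop.

```bash
cat > h.py <<'E'
import numpy as np,cv2
from bench import arm
from scipy.spatial.transform import Rotation as R
def ray(n,uv,z):
    c=arm.camera_params(n);d=R.from_quat(c["orientation"]).as_matrix()@np.linalg.inv(c["K"])@[uv[0],uv[1],1]
    p=c["position"];return p+d*(z-p[2])/d[2]
def st():
    s=arm.read_state();r=R.from_quat(s["ee_rot"]).as_matrix()
    print(round(s["clock"],2),"p",s["position"].round(1),"y",r[:,1].round(3),"z",r[:,2].round(3),"F",s["contact_force"].round(2),"T",s["wrist_torque"].round(3),"w",round(s["gripper_width"],1),"g",round(s["grasp_force"],1),"j",s["joints"].round(2))
E
python3 - <<'E'
from h import *
im=cv2.imread("pics/top0.png")
m=(im.max(2)<50).astype(np.uint8)
m[:235]=0;m[300:]=0
n,l,s,c=cv2.connectedComponentsWithStats(m)
for i in range(1,n):
    if s[i,4]>100: print(s[i],c[i].round(1),ray("top",c[i],72).round(1))
for nm,uv,z in[("tray",(174,272),20),("mug",(466,202),91),("cork",(347,190),111),("green",(388,221),72),("edge",(300,316),0)]:print(nm,ray("top",uv,z).round(1))
for uv in [(157,240),(207,250),(193,304),(141,291)]:print(ray("top",uv,25).round(1))
for uv in [(329,271),(364,235),(385,195)]:print("sc",ray("scene",uv,72).round(1))
a=cv2.resize(im[205:310,250:450],None,fx=4,fy=4,interpolation=2)
b=cv2.imread("pics/scene0.png")[180:310,300:420];cv2.imwrite("pics/crop.png",np.hstack([cv2.resize(a,(500,263)),cv2.resize(b,(243,263))]))
st()
E
```

```text
[512 235  81   6 407] [552.  237.1] [ 544.8 -602.2   72. ]
[599 235  41   6 206] [619.2 237. ] [ 545.1 -760.6   72. ]
[ 494  245  144   55 4621] [564.1 265.2] [ 478.8 -629.    72. ]
[272 255  21  20 323] [281.9 265. ] [478.1  32.2  72. ]
[405 258  23  20 359] [416.  267.4] [ 473.  -281.7   72. ]
[335 264  19  19 296] [344.2 273.1] [ 459.3 -113.6   72. ]
[495 289  13  11 138] [501.  294.1] [ 411.  -479.9   72. ]
[600 289  40  11 395] [620.1 294.2] [ 411.2 -758.2   72. ]
tray [461.8 298.   20. ]
mug [ 624.9 -396.5   91. ]
cork [ 649.4 -118.8  111. ]
green [ 582.  -216.8   72. ]
edge [354.8  -7.7   0. ]
[539.3 339.4  25. ]
[515.2 217.7  25. ]
[384.8 249.4  25. ]
[415.8 375.4  25. ]
sc [477.9  34.1  72. ]
sc [ 459.7 -111.8   72. ]
sc [ 476.1 -288.6   72. ]
0.1 p [ 281.  -557.6  200.7] y [-0.45   0.893  0.002] z [-0.001  0.002 -1.   ] F [ 0.44 -0.64  0.46] T [ 0.025  0.044 -0.065] w 85.6 g 0.0 j [-0.85  0.39  0.01 -0.   -1.19 -0.26]
```

View pics/crop.png

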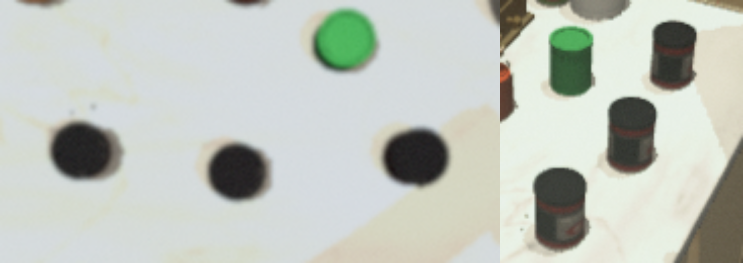

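The crop confirms three identical black-lidded, red-banded tins, with the green one excluded. Their heights, sizes and the scene-camera fixes agree: A is at (478,33), B at (460,-113), C at (474,-285), and the tray centre is at about (463,296). I'll start with C, which is nearest.

```bash
python3 -m handwheel '[{"x":0.138,"y":0.195,"az":-0.075},{"x":0.138,"y":0.195,"az":-0.075},{"x":0.138,"y":0.195,"az":-0.075},{"x":0.138,"y":0.195,"az":-0.072},{"x":0.138,"y":0.195},{"x":0.138,"y":0.195},{"x":0.138,"y":0.195},{}]' 1; python3 -c "from h import *;st()"
```

```text
0.1 p [ 281.  -557.6  200.7] y [-0.45   0.893  0.002] z [-0.001  0.002 -1.   ] F [ 0.44 -0.64  0.46] T [ 0.025  0.044 -0.065] w 85.6 g 0.0 j [-0.85  0.39  0.01 -0.   -1.19 -0.26]invalid input at $[0]: expected keys x, y, z, ax, ay, az
```

```bash
python3 -m handwheel '[{"x":0.138,"y":0.195,"z":0,"ax":0,"ay":0,"az":-0.075},{"x":0.138,"y":0.195,"z":0,"ax":0,"ay":0,"az":-0.075},{"x":0.138,"y":0.195,"z":0,"ax":0,"ay":0,"az":-0.075},{"x":0.138,"y":0.195,"z":0,"ax":0,"ay":0,"az":-0.072},{"x":0.138,"y":0.195,"z":0,"ax":0,"ay":0,"az":0},{"x":0.138,"y":0.195,"z":0,"ax":0,"ay":0,"az":0},{"x":0.138,"y":0.195,"z":0,"ax":0,"ay":0,"az":0},{"x":0,"y":0,"z":0,"ax":0,"ay":0,"az":0}]' 1; python3 -c "from h import *;st()"
```

```text
clock: 0.9
position: [477.0, -281.2, 201.3]
ee_rot: [-0.003, 1.0, 0.0, 0.0]
contact_force: [-0.5, -0.3, -0.2]
gripper_width: 85.5
grasp_force: 0.0
0.9 p [ 477.  -281.2  201.3] y [-0.007  1.     0.001] z [ 0.     0.001 -1.   ] F [-0.46 -0.26 -0.2 ] T [ 0.031  0.033 -0.051] w 85.5 g 0.0 j [-0.24  0.26 -0.17 -0.   -1.14 -1.32]
```

```bash
python3 -m handwheel '[{"x":0,"y":0,"z":-0.15,"ax":0,"ay":0,"az":0},{"x":0,"y":0,"z":-0.15,"ax":0,"ay":0,"az":0},{"x":0,"y":0,"z":-0.15,"ax":0,"ay":0,"az":0},{"x":0,"y":0,"z":-0.15,"ax":0,"ay":0,"az":0},{"x":0,"y":0,"z":-0.15,"ax":0,"ay":0,"az":0},{"x":0,"y":0,"z":-0.15,"ax":0,"ay":0,"az":0},{"x":0,"y":0,"z":0,"ax":0,"ay":0,"az":0},{"x":0,"y":0,"z":0,"ax":0,"ay":0,"az":0}]' 1
python3 - <<'E'
from h import *
st();cv2.imwrite("pics/s1.png",cv2.resize(arm.get_image("scene")[120:280,300:500,::-1],None,fx=3,fy=3))
E
```

```text
clock: 1.7
position: [474.3, -285.6, 21.8]
ee_rot: [-0.0, 1.0, -0.0, -0.001]
contact_force: [0.8, -0.1, 0.7]
gripper_width: 85.7
grasp_force: 0.0
1.7 p [ 474.3 -285.6   21.8] y [-0.  1. -0.] z [-0.001 -0.    -1.   ] F [ 0.82 -0.15  0.68] T [ 0.018 -0.04   0.074] w 85.7 g 0.0 j [-0.25  0.46 -0.39  0.   -0.72 -1.32]
```

View pics/s1.png

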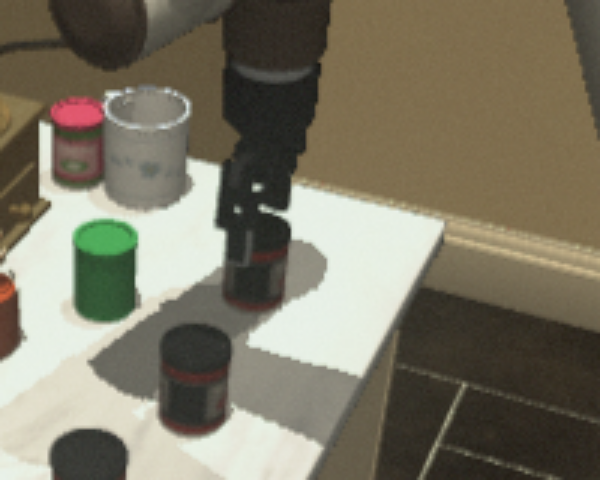

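Run:
```python
from h import *
c=arm.camera_params("scene");M=R.from_quat(c["orientation"]).as_matrix()
for P in[(474,-285,36),(474,-285,0),(474,-285,72),(474,-235,22),(474,-235,60),(485,-235,22)]:
    q=c["K"]@M.T@(np.array(P)-c["position"]);q=q[:2]/q[2];print(P,((q-[300,120])*3).round(0))
```

```text
(474, -285, 36) [253. 263.]
(474, -285, 0) [250. 297.]
(474, -285, 72) [256. 228.]
(474, -235, 22) [230. 307.]
(474, -235, 60) [233. 270.]
(485, -235, 22) [218. 303.]
```

The tin projects where it was measured, and the near finger overlaps its dark body. The residual is small, so I'll close.

```bash
python3 -m handwheel '[{"x":0,"y":0,"z":0,"ax":0,"ay":0,"az":0},{"x":0,"y":0,"z":0,"ax":0,"ay":0,"az":0},{"x":0,"y":0,"z":0,"ax":0,"ay":0,"az":0},{"x":0,"y":0,"z":0,"ax":0,"ay":0,"az":0},{"x":0,"y":0,"z":0,"ax":0,"ay":0,"az":0},{"x":0,"y":0,"z":0,"ax":0,"ay":0,"az":0},{"x":0,"y":0,"z":0,"ax":0,"ay":0,"az":0},{"x":0,"y":0,"z":0,"ax":0,"ay":0,"az":0}]' -1; python3 -c "from h import *;st()"
```

```text
clock: 2.55
position: [475.6, -285.7, 23.9]
ee_rot: [-0.001, 1.0, -0.001, 0.002]
contact_force: [-0.4, -0.4, 5.3]
gripper_width: 53.1
grasp_force: 61.5
2.55 p [ 475.6 -285.7   23.9] y [-0.001  1.    -0.002] z [ 0.003 -0.002 -1.   ] F [-0.39 -0.39  5.35] T [0.11  0.301 0.051] w 53.1 g 61.5 j [-0.25  0.46 -0.39  0.   -0.72 -1.32]
```

```bash
python3 -m handwheel '[{"x":0,"y":0,"z":0.05,"ax":0,"ay":0,"az":0},{"x":0,"y":0,"z":0.1,"ax":0,"ay":0,"az":0},{"x":0,"y":0,"z":0.1,"ax":0,"ay":0,"az":0},{"x":0,"y":0,"z":0.1,"ax":0,"ay":0,"az":0},{"x":0,"y":0,"z":0.1,"ax":0,"ay":0,"az":0},{"x":0,"y":0,"z":0.05,"ax":0,"ay":0,"az":0},{"x":0,"y":0,"z":0,"ax":0,"ay":0,"az":0},{"x":0,"y":0,"z":0,"ax":0,"ay":0,"az":0}]' ; python3 -c "from h import *;st()
for i in range(4): arm.get_image('top');st()"
```

```text
clock: 3.35
position: [473.5, -284.5, 120.7]
ee_rot: [0.0, 1.0, 0.001, -0.001]
contact_force: [-0.3, 0.0, -5.4]
gripper_width: 52.6
grasp_force: 64.4
3.35 p [ 473.5 -284.5  120.7] y [0.    1.    0.001] z [-0.002  0.001 -1.   ] F [-0.35  0.02 -5.39] T [-0.006  0.089 -0.041] w 52.6 g 64.4 j [-0.25  0.34 -0.28 -0.   -0.95 -1.32]
3.4 p [ 473.3 -284.5  120.3] y [0.    1.    0.001] z [-0.003  0.001 -1.   ] F [ 0.12 -0.05 -5.62] T [-0.024 -0.014  0.001] w 52.9 g 64.4 j [-0.25  0.34 -0.28 -0.   -0.95 -1.32]
3.45 p [ 473.4 -284.6  120.2] y [0.    1.    0.001] z [-0.003  0.001 -1.   ] F [ 0.68 -0.03 -5.94] T [ 0.021 -0.023 -0.018] w 53.1 g 64.4 j [-0.25  0.34 -0.28 -0.   -0.95 -1.32]
3.5 p [ 473.5 -284.7  120.3] y [-0.     1.     0.001] z [-0.003  0.001 -1.   ] F [-0.32 -0.41 -5.57] T [-0.015  0.023 -0.011] w 52.7 g 64.4 j [-0.25  0.34 -0.28 -0.   -0.95 -1.32]
3.55 p [ 473.7 -284.8  120.5] y [-0.     1.     0.001] z [-0.002  0.001 -1.   ] F [-0.25 -0.04 -4.26] T [-0.033 -0.058 -0.036] w 52.9 g 64.4 j [-0.25  0.34 -0.28 -0.   -0.95 -1.32]
```

```bash
cat >> h.py <<'E'
def tq(n=10):
    a=[]
    for i in range(n):
        arm.get_image('top');s=arm.read_state();a.append(np.r_[s["wrist_torque"],s["contact_force"]])
    a=np.array(a);print("T,F",a.mean(0).round(3),"se",(a.std(0)/n**.5).round(3))
E
python3 -m handwheel '[{"x":0.15,"y":0,"z":0,"ax":0,"ay":0,"az":0},{"x":0.15,"y":0,"z":0,"ax":0,"ay":0,"az":0},{"x":-0.15,"y":0,"z":0,"ax":0,"ay":0,"az":0},{"x":-0.15,"y":0,"z":0,"ax":0,"ay":0,"az":0},{"x":0.15,"y":0,"z":0,"ax":0,"ay":0,"az":0},{"x":0.15,"y":0,"z":0,"ax":0,"ay":0,"az":0},{"x":0,"y":0,"z":0,"ax":0,"ay":0,"az":0},{"x":0,"y":0,"z":0,"ax":0,"ay":0,"az":0}]' ; python3 -c "from h import *;tq();st()"
python3 -m handwheel '[{"x":-0.15,"y":0,"z":0,"ax":0,"ay":0,"az":0},{"x":-0.15,"y":0,"z":0,"ax":0,"ay":0,"az":0},{"x":0.15,"y":0,"z":0,"ax":0,"ay":0,"az":0},{"x":0.15,"y":0,"z":0,"ax":0,"ay":0,"az":0},{"x":-0.15,"y":0,"z":0,"ax":0,"ay":0,"az":0},{"x":-0.15,"y":0,"z":0,"ax":0,"ay":0,"az":0},{"x":0,"y":0,"z":0,"ax":0,"ay":0,"az":0},{"x":0,"y":0,"z":0,"ax":0,"ay":0,"az":0}]' ; python3 -c "from h import *;tq();st()"
```

```text
clock: 4.35
position: [534.2, -284.7, 120.4]
ee_rot: [-0.0, 1.0, 0.0, -0.001]
contact_force: [-0.7, -0.3, -5.8]
gripper_width: 52.6
grasp_force: 64.7
T,F [ 1.200e-02  2.000e-03 -0.000e+00 -1.890e-01  2.010e-01 -5.368e+00] se [0.01  0.007 0.013 0.128 0.102 0.14 ]
4.85 p [ 534.3 -285.2  121.9] y [-0.  1. -0.] z [ 0. -0. -1.] F [ 0.19  0.74 -5.55] T [0.052 0.008 0.049] w 53.0 g 64.7 j [-0.22  0.42 -0.15 -0.   -1.   -1.35]
clock: 5.65
position: [474.3, -285.4, 122.3]
ee_rot: [0.0, 1.0, -0.0, 0.001]
contact_force: [-0.2, -0.9, -5.4]
gripper_width: 52.7
grasp_force: 64.7
T,F [ 3.000e-03  1.000e-03  3.300e-02  6.300e-02 -8.500e-02 -4.993e+00] se [0.01  0.012 0.008 0.092 0.204 0.123]
6.15 p [ 474.6 -285.1  121.6] y [-0.  1.  0.] z [-0.  0. -1.] F [-0.37 -1.02 -5.03] T [-0.006 -0.     0.022] w 52.8 g 64.7 j [-0.25  0.34 -0.28 -0.   -0.95 -1.32]
```

C is silent: the torque difference is 0.001 ± 0.014, where a loose lump would give 0.09. I'll put it back where it was.

```bash
python3 -m handwheel '[{"x":0,"y":0,"z":-0.1,"ax":0,"ay":0,"az":0},{"x":0,"y":0,"z":-0.1,"ax":0,"ay":0,"az":0},{"x":0,"y":0,"z":-0.1,"ax":0,"ay":0,"az":0},{"x":0,"y":0,"z":-0.1,"ax":0,"ay":0,"az":0},{"x":0,"y":0,"z":-0.06,"ax":0,"ay":0,"az":0},{"x":0,"y":0,"z":-0.03,"ax":0,"ay":0,"az":0},{"x":0,"y":0,"z":-0.01,"ax":0,"ay":0,"az":0},{"x":0,"y":0,"z":0,"ax":0,"ay":0,"az":0}]' ; python3 -c "from h import *;st()"
python3 -m handwheel '[{"x":0,"y":0,"z":0,"ax":0,"ay":0,"az":0},{"x":0,"y":0,"z":0,"ax":0,"ay":0,"az":0},{"x":0,"y":0,"z":0,"ax":0,"ay":0,"az":0},{"x":0,"y":0,"z":0,"ax":0,"ay":0,"az":0},{"x":0,"y":0,"z":0,"ax":0,"ay":0,"az":0},{"x":0,"y":0,"z":0,"ax":0,"ay":0,"az":0},{"x":0,"y":0,"z":0,"ax":0,"ay":0,"az":0},{"x":0,"y":0,"z":0,"ax":0,"ay":0,"az":0}]' 1; python3 -c "from h import *;st()"
```

```text
clock: 6.95
position: [477.4, -285.0, 24.6]
ee_rot: [-0.001, 1.0, -0.001, 0.003]
contact_force: [0.8, 5.1, 5.9]
gripper_width: 53.2
grasp_force: 65.8
6.95 p [ 477.4 -285.    24.6] y [-0.001  1.    -0.001] z [ 0.005 -0.001 -1.   ] F [0.8  5.05 5.93] T [ 1.959  0.153 -0.128] w 53.2 g 65.8 j [-0.25  0.46 -0.38  0.   -0.72 -1.32]
clock: 7.75
position: [474.4, -285.1, 21.6]
ee_rot: [-0.0, 1.0, 0.0, -0.0]
contact_force: [-0.5, -0.3, 0.3]
gripper_width: 85.3
grasp_force: 0.0
7.75 p [ 474.4 -285.1   21.6] y [-0.  1.  0.] z [-0.  0. -1.] F [-0.46 -0.25  0.31] T [0.017 0.024 0.004] w 85.3 g 0.0 j [-0.25  0.46 -0.39  0.   -0.72 -1.32]
```

```bash
python3 -m handwheel '[{"x":0,"y":0,"z":0.1,"ax":0,"ay":0,"az":0},{"x":0,"y":0,"z":0.2,"ax":0,"ay":0,"az":0},{"x":0,"y":0,"z":0.2,"ax":0,"ay":0,"az":0},{"x":-0.015,"y":0.172,"z":0,"ax":0,"ay":0,"az":0},{"x":-0.015,"y":0.172,"z":0,"ax":0,"ay":0,"az":0},{"x":-0.015,"y":0.172,"z":0,"ax":0,"ay":0,"az":0},{"x":-0.015,"y":0.172,"z":0,"ax":0,"ay":0,"az":0},{"x":-0.015,"y":0.172,"z":0,"ax":0,"ay":0,"az":0}]'
python3 -m handwheel '[{"x":0,"y":0,"z":0,"ax":0,"ay":0,"az":0},{"x":0,"y":0,"z":0,"ax":0,"ay":0,"az":0},{"x":0,"y":0,"z":-0.1,"ax":0,"ay":0,"az":0},{"x":0,"y":0,"z":-0.1,"ax":0,"ay":0,"az":0},{"x":0,"y":0,"z":-0.1,"ax":0,"ay":0,"az":0},{"x":0,"y":0,"z":-0.1,"ax":0,"ay":0,"az":0},{"x":0,"y":0,"z":-0.1,"ax":0,"ay":0,"az":0},{"x":0,"y":0,"z":0,"ax":0,"ay":0,"az":0}]'
python3 - <<'E'
from h import *
st();im=arm.get_image("scene")[:,:,::-1];t=arm.get_image("top")[:,:,::-1]
cv2.imwrite("pics/s2.png",np.hstack([cv2.resize(im[120:300,280:480],(533,480)),cv2.resize(t[205:310,380:450],(240,360))[:480] if 0 else np.vstack([cv2.resize(t[235:295,380:450],(250,214)),np.zeros((266,250,3),np.uint8)])]))
E
```

```text
clock: 8.55
position: [459.2, -111.9, 121.9]
ee_rot: [-0.0, 1.0, 0.0, 0.0]
contact_force: [0.5, -0.1, -0.2]
gripper_width: 85.2
grasp_force: 0.0
clock: 9.35
position: [457.4, -114.2, 19.4]
ee_rot: [0.001, 1.0, -0.0, -0.003]
contact_force: [-1.7, -0.7, 0.7]
gripper_width: 85.6
grasp_force: 0.0
9.35 p [ 457.4 -114.2   19.4] y [ 0.002  1.    -0.   ] z [-0.006 -0.    -1.   ] F [-1.66 -0.69  0.69] T [-0.019  0.029 -0.012] w 85.6 g 0.0 j [ 0.1   0.36 -0.59 -0.   -0.63 -1.67]
```

View pics/s2.png

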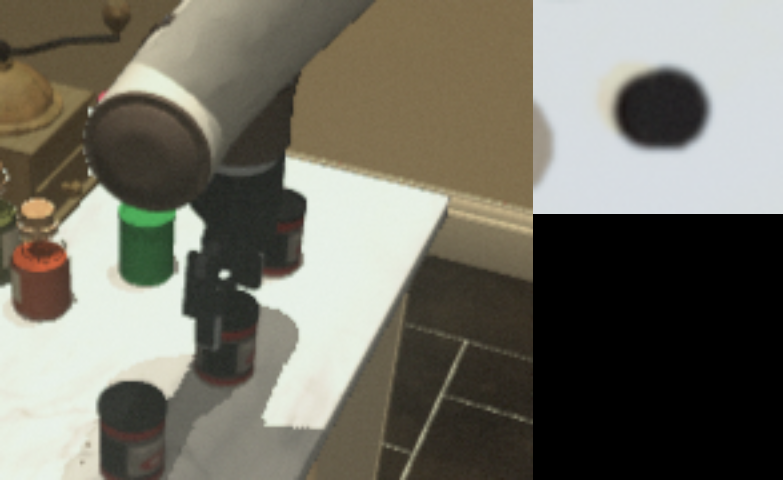

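C (crop 285,235) stands upright where I left it, and the fingers now straddle B (225,335). I'll grip and lift.

```bash
python3 -m handwheel '[{"x":0,"y":0,"z":0,"ax":0,"ay":0,"az":0},{"x":0,"y":0,"z":0,"ax":0,"ay":0,"az":0},{"x":0,"y":0,"z":0,"ax":0,"ay":0,"az":0},{"x":0,"y":0,"z":0,"ax":0,"ay":0,"az":0},{"x":0,"y":0,"z":0,"ax":0,"ay":0,"az":0},{"x":0,"y":0,"z":0,"ax":0,"ay":0,"az":0},{"x":0,"y":0,"z":0,"ax":0,"ay":0,"az":0},{"x":0,"y":0,"z":0,"ax":0,"ay":0,"az":0}]' -1
python3 -m handwheel '[{"x":0,"y":0,"z":0.05,"ax":0,"ay":0,"az":0},{"x":0,"y":0,"z":0.1,"ax":0,"ay":0,"az":0},{"x":0,"y":0,"z":0.1,"ax":0,"ay":0,"az":0},{"x":0,"y":0,"z":0.1,"ax":0,"ay":0,"az":0},{"x":0,"y":0,"z":0.1,"ax":0,"ay":0,"az":0},{"x":0,"y":0,"z":0.05,"ax":0,"ay":0,"az":0},{"x":0,"y":0,"z":0,"ax":0,"ay":0,"az":0},{"x":0,"y":0,"z":0,"ax":0,"ay":0,"az":0}]'
python3 -m handwheel '[{"x":0.15,"y":0,"z":0,"ax":0,"ay":0,"az":0},{"x":0.15,"y":0,"z":0,"ax":0,"ay":0,"az":0},{"x":-0.15,"y":0,"z":0,"ax":0,"ay":0,"az":0},{"x":-0.15,"y":0,"z":0,"ax":0,"ay":0,"az":0},{"x":0.15,"y":0,"z":0,"ax":0,"ay":0,"az":0},{"x":0.15,"y":0,"z":0,"ax":0,"ay":0,"az":0},{"x":0,"y":0,"z":0,"ax":0,"ay":0,"az":0},{"x":0,"y":0,"z":0,"ax":0,"ay":0,"az":0}]' |tail -2; python3 -c "from h import *;tq();st()"
python3 -m handwheel '[{"x":-0.15,"y":0,"z":0,"ax":0,"ay":0,"az":0},{"x":-0.15,"y":0,"z":0,"ax":0,"ay":0,"az":0},{"x":0.15,"y":0,"z":0,"ax":0,"ay":0,"az":0},{"x":0.15,"y":0,"z":0,"ax":0,"ay":0,"az":0},{"x":-0.15,"y":0,"z":0,"ax":0,"ay":0,"az":0},{"x":-0.15,"y":0,"z":0,"ax":0,"ay":0,"az":0},{"x":0,"y":0,"z":0,"ax":0,"ay":0,"az":0},{"x":0,"y":0,"z":0,"ax":0,"ay":0,"az":0}]' |tail -2; python3 -c "from h import *;tq();st()"
```

```text
clock: 10.25
position: [460.6, -113.4, 23.4]
ee_rot: [-0.001, 1.0, -0.0, 0.001]
contact_force: [-0.8, -2.1, 6.2]
gripper_width: 53.1
grasp_force: 61.7
clock: 11.05
position: [458.4, -112.9, 120.9]
ee_rot: [0.0, 1.0, 0.0, -0.001]
contact_force: [-0.4, -0.3, -5.6]
gripper_width: 52.7
grasp_force: 64.5
gripper_width: 52.6
grasp_force: 66.4
T,F [ 8.000e-03  5.800e-02  2.000e-03  9.100e-02  1.510e-01 -5.262e+00] se [0.012 0.012 0.01  0.161 0.203 0.158]
12.35 p [ 519.3 -113.1  121.9] y [-0.  1.  0.] z [ 0.  0. -1.] F [ 0.58  0.44 -5.21] T [-0.069  0.013 -0.015] w 52.7 g 66.4 j [ 0.09  0.3  -0.34 -0.   -0.93 -1.66]
gripper_width: 52.6
grasp_force: 64.3
T,F [ 0.017 -0.036 -0.014 -0.155  0.201 -5.28 ] se [0.007 0.013 0.008 0.142 0.143 0.152]
13.65 p [ 459.6 -113.1  121.6] y [-0.  1. -0.] z [-0. -0. -1.] F [-0.03 -0.24 -5.73] T [ 0.007 -0.034  0.016] w 52.6 g 64.3 j [ 0.1   0.21 -0.47 -0.   -0.89 -1.67]
```

B rattles: Ty is +0.058 at one end and -0.036 at the other. It has been struck +,-,+,-,+,- while lifted. I'll carry it over A to the tray.

```bash
python3 -m handwheel '[{"x":0,"y":0,"z":0.1,"ax":0,"ay":0,"az":0},{"x":0,"y":0.1,"z":0.1,"ax":0,"ay":0,"az":0},{"x":0,"y":0.15,"z":0.1,"ax":0,"ay":0,"az":0},{"x":0,"y":0.2,"z":0,"ax":0,"ay":0,"az":0},{"x":0,"y":0.2,"z":0,"ax":0,"ay":0,"az":0},{"x":0,"y":0.2,"z":0,"ax":0,"ay":0,"az":0},{"x":0,"y":0.2,"z":0,"ax":0,"ay":0,"az":0},{"x":0,"y":0.2,"z":0,"ax":0,"ay":0,"az":0}]'
python3 -m handwheel '[{"x":0,"y":0.2,"z":0,"ax":0,"ay":0,"az":0},{"x":0,"y":0.2,"z":0,"ax":0,"ay":0,"az":0},{"x":0,"y":0.18,"z":0,"ax":0,"ay":0,"az":0},{"x":0,"y":0.12,"z":0,"ax":0,"ay":0,"az":0},{"x":0,"y":0.07,"z":0,"ax":0,"ay":0,"az":0},{"x":0,"y":0.02,"z":0,"ax":0,"ay":0,"az":0},{"x":0,"y":0,"z":0,"ax":0,"ay":0,"az":0},{"x":0,"y":0,"z":0,"ax":0,"ay":0,"az":0}]'; python3 -c "from h import *;st()"
```

```text
clock: 14.45
position: [459.1, 138.5, 181.8]
ee_rot: [-0.0, 1.0, 0.0, 0.0]
contact_force: [1.8, -0.3, -4.2]
gripper_width: 52.3
grasp_force: 65.3
clock: 15.25
position: [459.3, 293.6, 181.6]
ee_rot: [0.0, 1.0, -0.0, -0.0]
contact_force: [-0.6, 0.1, -5.3]
gripper_width: 52.1
grasp_force: 65.4
15.25 p [459.3 293.6 181.6] y [ 0.001  1.    -0.001] z [-0.001 -0.001 -1.   ] F [-0.6   0.09 -5.32] T [-0.069 -0.009 -0.   ] w 52.1 g 65.4 j [ 0.87  0.27 -0.22  0.   -1.09 -2.44]
```

```bash
python3 -m handwheel '[{"x":0,"y":0,"z":0,"ax":0,"ay":0.03,"az":0},{"x":0,"y":0,"z":0,"ax":0,"ay":0.05,"az":0},{"x":0,"y":0,"z":-0.05,"ax":0,"ay":0.05,"az":0},{"x":0,"y":0,"z":-0.08,"ax":0,"ay":0.05,"az":0},{"x":0,"y":0,"z":-0.08,"ax":0,"ay":0.05,"az":0},{"x":0,"y":0,"z":-0.08,"ax":0,"ay":0.05,"az":0},{"x":0,"y":0,"z":-0.05,"ax":0,"ay":0.035,"az":0},{"x":0,"y":0,"z":-0.03,"ax":0,"ay":0.02,"az":0}]'
python3 -m handwheel '[{"x":0,"y":0,"z":0,"ax":0,"ay":0,"az":0},{"x":0,"y":0,"z":0,"ax":0,"ay":0,"az":0},{"x":0,"y":0,"z":0,"ax":0,"ay":0,"az":0},{"x":0,"y":0,"z":0,"ax":0,"ay":0,"az":0},{"x":0,"y":0,"z":0,"ax":0,"ay":0,"az":0},{"x":0,"y":0,"z":0,"ax":0,"ay":0,"az":0},{"x":0,"y":0,"z":0,"ax":0,"ay":0,"az":0},{"x":0,"y":0,"z":0,"ax":0,"ay":0,"az":0}]'
python3 - <<'E'
from h import *
st();tq();im=arm.get_image("scene")[:,:,::-1];t=arm.get_image("top")[:,:,::-1]
cv2.imwrite("pics/s3.png",np.hstack([cv2.resize(im[120:480,160:460],(500,600)),np.vstack([cv2.resize(t[170:320,120:270],(300,300)),cv2.resize(t[170:320,270:420],(300,300))])]))
E
```

```text
clock: 16.05
position: [460.5, 293.6, 106.1]
ee_rot: [0.001, 0.965, -0.0, -0.261]
contact_force: [-0.5, -1.2, -6.0]
gripper_width: 52.9
grasp_force: 65.8
clock: 16.85
position: [459.4, 294.9, 107.8]
ee_rot: [-0.0, 0.966, 0.0, -0.26]
contact_force: [1.2, -0.0, -5.1]
gripper_width: 52.4
grasp_force: 65.8
16.85 p [459.4 294.9 107.8] y [-0.  1.  0.] z [-0.502 -0.    -0.865] F [ 1.19 -0.03 -5.08] T [-0.017 -1.78  -0.039] w 52.4 g 65.8 j [ 0.66  0.6   0.13 -0.31 -1.53 -2.15]
T,F [ 1.700e-02 -1.783e+00  1.000e-03 -1.690e-01 -9.600e-02 -5.270e+00] se [0.007 0.008 0.009 0.173 0.176 0.198]
```

View pics/s3.png

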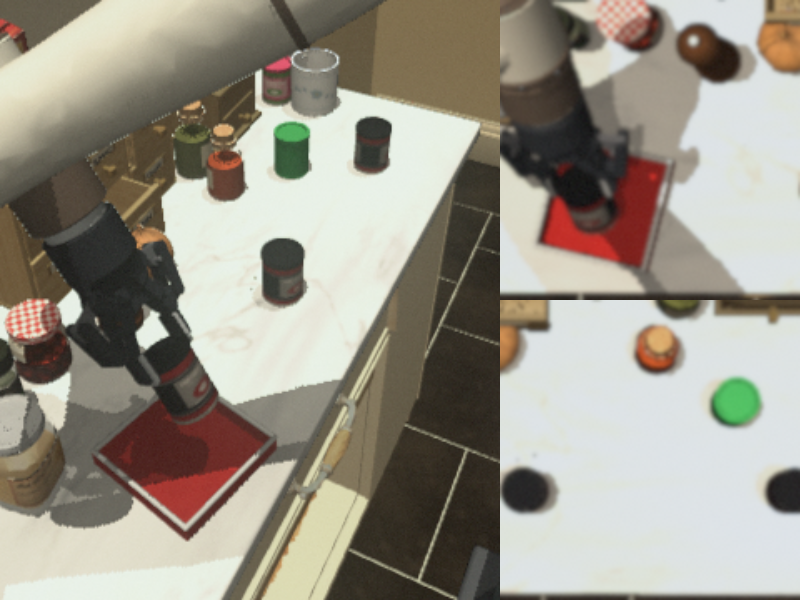

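The picture shows B (crop 182,380) held and tipped about 30° above the tray. A and C are upright, and the jar and mug have not moved. I'll check the centre, then hand in.

Run:
```python
from h import *
p=ray("scene",(160+182/5*3,120+380*.6),121);print(p)
q=np.mean([ray("scene",(160+u*.6,120+v*.6),25)[:2] for u,v in[(93,455),(188,385),(276,437),(186,530)]],0);print(q)
if np.hypot(*(p[:2]-q))<35: print(arm.job_done())
```

```text
[459.96750193 297.67343136 121.        ]
[455.23458032 310.45365251]
the job is handed in; nothing more can be done
None
```

I handed the job in with the middle tin (B), the one that rattles, held still over the red tray at about 12 cm and tipped 30° with its lump expected against the forward side. Tin C was silent and is back upright where it stood. Tin A I never picked up, because B rattled first. The mug and the cork jar were not touched.

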